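# Fetch the boxed-in stain jar to the mixer and put the buffer bottles back

### The arm

A 6-joint arm with a two-finger parallel gripper is mounted at the origin on the work surface. World frame = base frame: x ahead of the robot, y to its left, z up, the work surface at z = 0. Lengths are in m, angles in rad, forces in N, time in s.
With the tool pointing down it reaches from about 0.35 to 0.925 m from the base axis. Payload 6.4 kg.
Tool frame: the origin (TCP) lies at the very end of the fingers, on their centre line; the grasp point (between the pads) lies env.pinch_z behind it (env.pinch_z is the distance from the TCP to the grasp point, in m); z points along the fingers, y is the line along which they close (so a half turn about z gives the same grasp; the last joint's range is limited). The gripper opens to 94 mm and grips with 3 to 60 N. Pads are 16 mm wide; open, the fingers measure 119 mm over their backs; the gripper's body (75 mm by 177 mm) begins 78 mm behind the grasp point.
Start: joints at [-1.276, 0.245, 1.558, -0, 1.339, -0.174], TCP at [0.294, -0.58, 0.205] pointing down, gripper open.
Joint ranges: [-3.13, 3.13], [-1.02, 2.26], [0.13, 2.54], [-0.95, 4.09], [0.21, 2.88], [-2.74, 2.74]. Speed limits (rad/s): [2.57, 2.57, 3.14, 3.14, 3.14, 3.14].

### API

Orientations are given as a unit quaternion [x, y, z, w].
In Python, from bench import status, optics, ticket, env gives the robot as it stands. The module is installed in compiled form; this text tells all that it offers.
- The arm moves only by the shell command python3 -m inch 'ROWS' [FORCE]. ROWS is JSON, a list of rows, each an object with "xyz": the shift along the tool's x, y, z in mm, a list of three; "turn": the turn about the tool's z in degrees; "claw": the opening in per cent of the stroke, from 0 (shut) to 100 (fully open). A call has 1 to 20 rows; each row shifts and turns the commanded pose from where the row before left it, along the tool's axes as they then stand; what a row does not reach is not made up. A row lasts 1/12 s, in which the tool goes at most 41.7 mm and 7.16 degrees, less where a joint would pass 70% of its speed; a pose out of reach is approached as far as the arm can. A call is refused whole if a number of a shift passes 41.7 or a number of a turn 7.16, either way. A call with a gripper value outside its range is refused whole. The fingers move at their own pace and stop on an object; FORCE is the grip in N (left out, the last holds). Time passes only in rows, so rows that do not move let the fingers close. It gives the time, the measured TCP pose, the force, the opening and the grip force at its end, in the units of the state.
- status.sense(): the state, without advancing time (a new reading comes with each control period).
- optics.camera(name): name is "side" or "top"; returns a dict with "image" (480x640x3 uint8, red, green, blue), "intrinsics" (3x3 intrinsics, pixels), "R" (3x3) and "t" (3): a world point X has camera coordinates R X + t. Camera axes: x right, y down, z forward; pixel columns grow to the right and rows downward; lengths in m; the calibration is good to about 2 mm. A picture is of the moment at which its call begins. There is no depth.
- ticket.finish_job(): hands the job in; it is judged then, once.
The state is a dict: "time": time; "q": joint angles; "qvel": joint speeds; "tau": joint torques, N m; "eef_pos": TCP position; "tcp_rot": TCP orientation; "wrist_force": force on the tool from outside, world axes, zero at the start; "ft_torque": the same for the moment, N m; "grip_width": finger opening in m; "finger_force": force on a finger pad.
Only numpy, scipy, OpenCV 4.12 (cv2) and the standard library are available. Lean on these libraries where they do the work, as an engineer would, in place of code of your own. Each camera call takes 0.05 s, during which the arm holds its last target. There are 200 camera calls.

### The job

The amber jar with the yellow cap must go on the mixer, but it is boxed in by three tall bottles in the white spill tray. Stand all three bottles aside on the grey-blue mat, then press the jar down into the mixer's clip holder until it clicks fully home and let it go, and after that put every bottle back upright on the very spot in the tray where it stood. Set everything down gently, tip nothing over, and do not shift the tube rack or the tip box.

Things in the scene. Friction and masses are not known exactly. Their poses are not given: they have to be found in the camera images.
- bottle_black: Tall bottle with a BLACK screw cap, upright, loose, 0.3 to 0.5 kg. Body 70 mm across up to 102 mm high, shoulder to a 45 mm neck at 114 mm, cap 54 mm across from 120 to 150 mm above the base (grip here). Origin: centre of the underside, z up. It starts in one of the tray's three bottle seats and must return to that spot.
- bottle_blue: The same bottle with a BLUE screw cap; same sizes, same origin. Stands in another of the three bottle seats.
- bottle_red: The same bottle with a RED screw cap; same sizes, same origin. Stands in the third bottle seat.
- jar: Small amber jar with a YELLOW cap, loose, 0.1 to 0.17 kg: 62 mm tall, body 52 mm across, cap 50 mm across from 42 to 62 mm above the base (grip here). Foot bevelled to 43 mm; a waist 46 mm across 10 mm above the base takes the clip's balls. Origin: centre of the underside, z up. At the start a bottle stands about 4 mm from it on three sides, too close for a gripper.
- tray: White spill tray, fixed, 180 (x) by 250 (y) mm, rim 18 mm high, walls 4 mm, inner floor 4 mm above the bench. Origin: centre of its underside. Seats (faint grey rings) in its frame: jar at (33, 0) mm, bottles at (33, 65), (33, -65) and (-32, 0) mm, each bottle starting within 2 mm of one; which bottle has which seat changes.
- mat: Flat grey-blue rubber mat, fixed to the bench, 270 (its x) by 110 (its y) by 3 mm thick. Origin: centre of its underside; bottles stand on its top, 3 mm above the bench. It takes the three bottles in a row along its x, 85 mm apart. It lies on the robot's left or right, the mixer on the other side.
- mixer: White mixer, fixed, 200 (x) by 150 (y) by 52 mm, with a metal disc and a clip holder on top. Origin: centre of its underside, below the clip's centre. Clip floor 74 mm above it (a jar's underside when home). Four arms on the diagonals, 57 mm apart inside, lips flaring 8 mm out, tops 29 mm above the floor. Sprung balls stop the jar 11 mm above the floor; a straight push of 7 to 15 N clicks it home.
- tube_rack: Yellow tube rack, 67 (x) by 225 (y) by 30 mm, with small tubes; loose, leave alone. Origin: centre of the underside.
- tip_box: Blue box of pipette tips, 82 (x) by 120 (y) by 61 mm; loose, leave alone. Origin: centre of the underside.
Things that resemble listed ones, but are neither listed nor needed, are in the scene too. What is shaped like the bottle_red but pink or turquoise is not meant.

How it is judged:
On the way, in this order (a step that is already met when the one before it is completed fails the run):
1. all three bottles stand upright on the mat at the same time (x of bottle_black in the frame of mat between -0.135 and 0.135 m and y of bottle_black in the frame of mat between -0.055 and 0.055 m and height (world z) of each of bottle_black, bottle_blue, bottle_red below 0.007 m and angle between each of bottle_black, bottle_blue, bottle_red's own z axis and vertical below 0.1 rad and linear speed of each of bottle_black, bottle_blue, bottle_red below 0.03 m/s and x of bottle_blue in the frame of mat between -0.135 and 0.135 m and y of bottle_blue in the frame of mat between -0.055 and 0.055 m and x of bottle_red in the frame of mat between -0.135 and 0.135 m and y of bottle_red in the frame of mat between -0.055 and 0.055 m), for 0.2 s.
2. the jar is clicked fully home in the mixer's clip and let go while the bottles are still on the mat (all of step 1 and horizontal distance between jar and mixer below 0.004 m and z of jar in the frame of mixer below 0.0775 m and angle between jar's own z axis and vertical below 0.08 rad and linear speed of jar below 0.02 m/s and contact force between jar and the fingers below 0.1 N), for 0.2 s.
At the end, for the whole second after the job is handed in: The jar is upright and fully home in the mixer's clip (underside within 3.5 mm of the clip floor, within 4 mm of its axis); each of the three bottles stands upright within 15 mm of where that same bottle stood at the start; all are let go and at rest (horizontal distance between jar and mixer below 0.004 m and z of jar in the frame of mixer below 0.0775 m and angle between jar's own z axis and vertical below 0.08 rad and linear speed of each of jar, bottle_black, bottle_blue, bottle_red below 0.02 m/s and contact force between each of jar, bottle_black, bottle_blue, bottle_red and the fingers below 0.1 N and distance of each of bottle_black, bottle_blue, bottle_red from where it was at the start of the episode below 0.015 m and angle between each of bottle_black, bottle_blue, bottle_red's own z axis and vertical below 0.1 rad); the robot touches nothing.
It fails at once if a bottle or the jar is tipped (more than 0.4 rad) (angle between any of bottle_black, bottle_blue, bottle_red, jar's own z axis and vertical above 0.4 rad).
It fails at once if a bottle or the jar is dropped (falls freely at more than 0.75 m/s, that is from over about 3 cm) ((linear speed of bottle_black above 0.75 m/s and contact force between bottle_black and the fingers below 0.1 N) or (linear speed of bottle_blue above 0.75 m/s and contact force between bottle_blue and the fingers below 0.1 N) or (linear speed of bottle_red above 0.75 m/s and contact force between bottle_red and the fingers below 0.1 N) or (linear speed of jar above 0.75 m/s and contact force between jar and the fingers below 0.1 N)).
It fails at once if the tube rack or tip box is shifted by more than 20 mm (distance of any of tube_rack, tip_box from where it was at the start of the episode above 0.02 m).
It also fails if it takes over 141 s, if anything falls off the work surface, if the arm or the gripper's body presses on something with over 40 N, if the wrist force passes 120 N, or if a joint passes its speed limit or range.

## Working session

There is one attempt and no reset: what is moved stays moved. The work goes in short steps, Python scripts to look and compute and a shell command to move; the robot and the scene stay as the last step left them, time stands still between calls to the robot, and variables do not carry over. Pictures are saved under pics/ and viewed, at most 14 in all, crops included, and the job is handed in when it is done.

```bash
mkdir -p pics
python3 - <<'E'
from bench import status, optics, env
import cv2,numpy as np
print(status.sense(), env.pinch_z)
for n in ("side","top"):
    c=optics.camera(n); cv2.imwrite(f"pics/{n}0.png",c["image"][:,:,::-1]); np.savez(f"{n}0.npz",**c)
    print(n,c["intrinsics"].tolist(),(-c["R"].T@c["t"]).round(3),c["R"].round(3).tolist())
E
```

```text
{'time': 0.0, 'q': array([-1.27607334e+00,  2.45792809e-01,  1.55896264e+00,  1.33893130e-05,
        1.33871323e+00, -1.74097810e-01]), 'qvel': array([ 7.13563479e-05, -6.81047803e-04, -1.08122044e-04, -7.81079648e-04,
       -2.76984775e-04, -1.05369318e-04]), 'tau': array([ 8.73955178e-04, -4.15833771e+01, -3.14599586e+01,  6.85048127e-02,
        3.31662758e-02, -1.32432215e-04]), 'eef_pos': array([ 0.2935301 , -0.57929369,  0.20438659]), 'tcp_rot': array([ 9.72651388e-01,  2.32267944e-01, -5.00378482e-05, -9.36700516e-04]), 'wrist_force': array([0.07507502, 0.05359429, 0.42953174]), 'ft_torque': array([ 0.0239895 ,  0.0407126 , -0.01121605]), 'finger_force': 0.0, 'grip_width': 0.09399024038375471} 0.0188
side [[585.2068339713887, 0.0, 316.4326473035546], [0.0, 585.2068339713887, 242.25353658502496], [0.0, 0.0, 1.0]] [ 1.188 -0.666  0.758] [[0.735, 0.678, 0.004], [0.422, -0.454, -0.784], [-0.53, 0.578, -0.62]]
top [[524.6268780990137, 0.0, 317.62058087927267], [0.0, 524.6268780990137, 235.6453332044928], [0.0, 0.0, 1.0]] [0.397 0.017 0.906] [[-0.11, -0.994, 0.005], [-0.974, 0.107, -0.2], [0.198, -0.027, -0.98]]
```

View pics/top0.png

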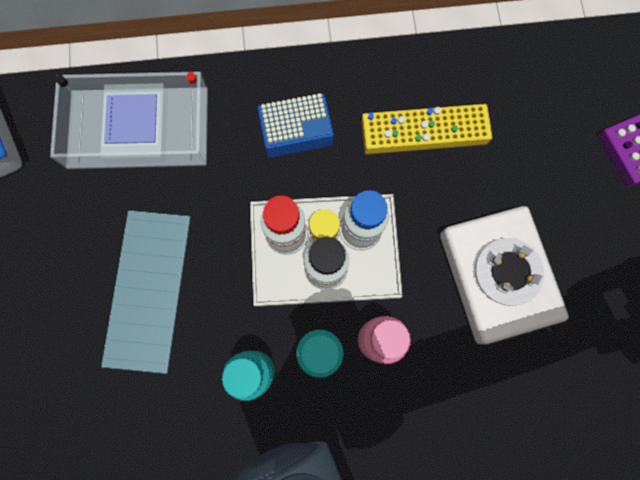

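View pics/side0.png

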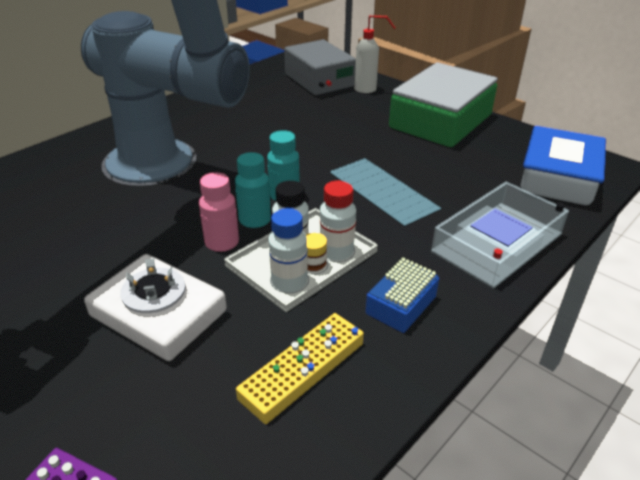

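The top view shows red cap (282,215), blue (369,208), black (327,255), yellow (324,223), mat at (147,292) on the left, and mixer clip at (511,270) on the right. The decoys are turquoise and pink at (248,375), (320,352) and (385,340). The side view agrees, with blue at (287,222), black (291,195), red (338,193), yellow (314,245) and the clip at (153,288).

```bash
cat > h.py <<'E'
import cv2,numpy as np
from scipy.optimize import least_squares
def load(n): return dict(np.load(n+".npz"))
def rays(c,uv):
    uv=np.atleast_2d(np.asarray(uv,float)); K=c["intrinsics"]
    d=np.c_[(uv-[K[0,2],K[1,2]])/K[0,0],np.ones(len(uv))]@c["R"]
    return -c["R"].T@c["t"],d
def plane(c,uv,z):
    o,d=rays(c,uv); return (o+d*((z-o[2])/d[:,2])[:,None])[:,:2]
def proj(c,X):
    p=c["R"]@np.asarray(X)+c["t"]; p=c["intrinsics"]@p; return p[:2]/p[2]
def tri(ca,ua,cb,ub):
    A=[];b=[]
    for c,u in((ca,ua),(cb,ub)):
        o,d=rays(c,u); d=d[0]/np.linalg.norm(d[0]); P=np.eye(3)-np.outer(d,d); A.append(P); b.append(P@o)
    return np.linalg.lstsq(np.vstack(A),np.hstack(b),rcond=None)[0]
def mask(c,col):
    h,s,v=[x.astype(int) for x in cv2.split(cv2.cvtColor(c["image"],cv2.COLOR_RGB2HSV))]
    if col=="red": m=((h<6)|(h>174))&(s>180)&(v>70)
    if col=="blue": m=(abs(h-108)<10)&(s>150)&(v>60)
    if col=="yellow": m=(abs(h-27)<7)&(s>140)&(v>80)
    if col=="black": m=(v<55)
    if col=="mat": m=(abs(h-97)<12)&(s>40)&(s<140)&(v>80)
    if col=="white": m=(s<40)&(v>120)
    return m.astype(np.uint8)
def blob(m,seed,box):   # largest contour within box about seed
    w=np.zeros_like(m); x,y=map(int,seed); b=box
    w[max(y-b,0):y+b,max(x-b,0):x+b]=m[max(y-b,0):y+b,max(x-b,0):x+b]
    cs=cv2.findContours(w,cv2.RETR_EXTERNAL,cv2.CHAIN_APPROX_NONE)[0]
    return max(cs,key=cv2.contourArea)[:,0]
def cap(c,col,seed,z,r,box=26):
    k=blob(mask(c,col),seed,box); k=cv2.convexHull(k)[:,0]
    p=plane(c,k,z); o=rays(c,[0,0])[0][:2]; m=p.mean(0); n=(m-o)/np.linalg.norm(m-o)
    q=p[(p-m)@n>-0.003]
    f=least_squares(lambda a:np.hypot(*(q-a).T)-r-.0008,m)
    return f.x, np.sqrt(np.mean(f.fun**2))
E
python3 - <<'E'
from h import *
T,S=load("top0"),load("side0")
sd=dict(red=((282,215),(338,193)),blue=((369,208),(287,222)),black=((327,255),(291,195)),yellow=((324,223),(314,245)))
for k,(a,b) in sd.items():
    z,r=(.154,.027) if k!="yellow" else (.066,.025)
    for c,s in((T,a),(S,b)):
        p,e=cap(c,k,s,z,r); print(k,p.round(4),"rms",round(e,4))
k=blob(mask(T,"mat"),(147,292),100); p=plane(T,k,.003).astype(np.float32); print("mat",cv2.minAreaRect(p*1000),cv2.boxPoints(cv2.minAreaRect(p)).round(3).tolist())
k=blob(mask(T,"white"),(325,250),90); p=plane(T,k,.018).astype(np.float32); print("tray",cv2.minAreaRect(p*1000))
a=T["image"][195:355,430:590]; b=S["image"][250:360,80:240]
cv2.imwrite("pics/mix.png",np.hstack([cv2.resize(a,(400,400),interpolation=2),cv2.resize(b,(400,275),interpolation=2)[:275] if 0 else cv2.copyMakeBorder(cv2.resize(b,(400,275),interpolation=2),0,125,0,0,0)])[:,:,::-1])
E
```

```text
red [0.5873 0.0467] rms 0.002
red [0.5921 0.0428] rms 0.0016
blue [ 0.5827 -0.0837] rms 0.0012
blue [ 0.5826 -0.0857] rms 0.0016
black [ 0.4903 -0.0062] rms 0.004
black [0.503  0.0178] rms 0.0153
yellow [ 0.5829 -0.0184] rms 0.0006
yellow [ 0.5921 -0.0236] rms 0.0009
mat ((518.283203125, 294.3719177246094), (112.32051849365234, 272.39581298828125), 78.2877426147461) [[0.37400001287460327, 0.2669999897480011], [0.6399999856948853, 0.21199999749660492], [0.6629999876022339, 0.32199999690055847], [0.3959999978542328, 0.37700000405311584]]
tray ((553.0512084960938, -16.924636840820312), (252.29620361328125, 182.52186584472656), 86.95075988769531)
```

View pics/mix.png

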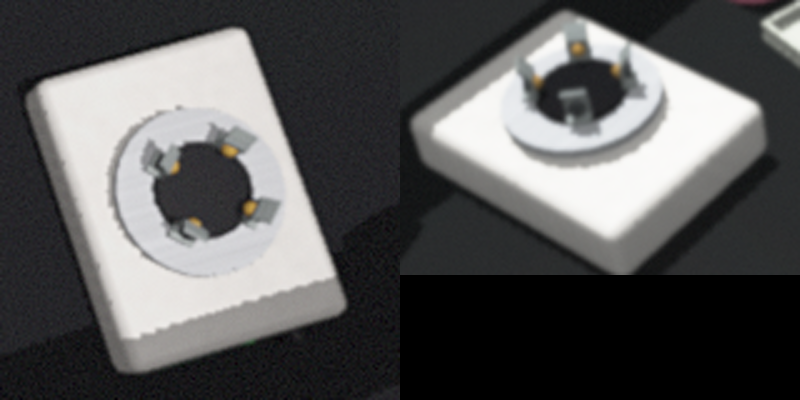

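The crop shows the disc ring centred at about (510.3,271.6) in the top view and (153,288) in the side view. The four arms sit on the body's diagonals, and the body's long axis is near-vertical in the top view.

Run:
```python
from h import *
T,S=load("top0"),load("side0")
for u in((510.3,271.6),(511.2,271.4)):
  for z in(.06,.068,.074): print(u,z,plane(T,[u],z).round(4))
print("tri",tri(T,(510.3,271.6),S,(153,287.8)).round(4))
# body: dark-side-inclusive silhouette hull
for c,s,n in((T,(505,275),"T"),(S,(155,305),"S")):
    h=cv2.cvtColor(c["image"],cv2.COLOR_RGB2GRAY); m=(h>150).astype(np.uint8)
    k=blob(m,s,80); r=cv2.minAreaRect((plane(c,cv2.convexHull(k)[:,0],.052)*1000).astype(np.float32)); print(n,r)
    hs=cv2.cvtColor(c["image"],cv2.COLOR_RGB2HSV)
# top-view light face corners from the crop (far edges reliable)
print(plane(T,[(430+245/2.5,195+28/2.5),(430+345/2.5,195+300/2.5),(430+38/2.5,195+85/2.5),(430+128/2.5,195+345/2.5)],.052).round(4))
# side crop corners: far-right, near, left, back
print(plane(S,[(80+168/2.5,250+12/2.5),(80+365/2.5,250+108/2.5),(80+222/2.5,250+235/2.5),(80+18/2.5,250+125/2.5)],.052).round(4))
# jar arms' tip check
q=mask(T,"black")
k=blob((T["image"].max(2)<75).astype(np.uint8),(511,271),22); print("hole",cv2.minEnclosingCircle(k))
```

```text
(510.3, 271.6) 0.06 [[ 0.4743 -0.3115]]
(510.3, 271.6) 0.068 [[ 0.4735 -0.3084]]
(510.3, 271.6) 0.074 [[ 0.473 -0.306]]
(511.2, 271.4) 0.06 [[ 0.4744 -0.313 ]]
(511.2, 271.4) 0.068 [[ 0.4737 -0.3099]]
(511.2, 271.4) 0.074 [[ 0.4731 -0.3075]]
tri [ 0.4746 -0.308   0.0659]
T ((476.893798828125, -305.7554016113281), (191.8948974609375, 148.0382080078125), 9.434733390808105)
S ((483.33819580078125, -310.1021423339844), (194.5594482421875, 150.05105590820312), 9.232844352722168)
[[ 0.581  -0.3646]
 [ 0.3952 -0.3945]
 [ 0.5574 -0.2195]
 [ 0.3824 -0.25  ]]
[[ 0.3768 -0.2537]
 [ 0.5666 -0.2212]
 [ 0.59   -0.3598]
 [ 0.4044 -0.3952]]
hole ((510.9552307128906, 271.1044921875), 19.394601821899414)
```

Top-view fits agree with the tray seats to about 3 mm: red (.589,.046), blue (.583,-.084), black (.521,-.015), jar (.585,-.0185). The mat is at (.518,.294) with its row axis at -11.7°, and the mixer at about (.474,-.309) with yaw 9.4°. Next I turn the tool to yaw 0 and go above red.

```bash
cat >> h.py <<'E'
def togo(x,y,z,yaw=0):
    from bench import status
    s=status.sense(); q=s["tcp_rot"]; p=s["eef_pos"]; a=2*np.arctan2(q[1],q[0])
    d=np.array([x,y,z])-p; c,n=np.cos(a),np.sin(a); t=(np.degrees(a)-yaw+90)%180-90
    print("tool mm",(1000*np.array([c*d[0]+n*d[1],n*d[0]-c*d[1],-d[2]])).round(1),"turn",round(t,2),"pos",p.round(4),"F",s["wrist_force"].round(1),"w",round(s["grip_width"],4),"f",round(s["finger_force"],1),"t",round(s["time"],2),"q6",round(s["q"][5],2))
E
R='{"xyz":[15,-33,0],"turn":0,"claw":100}'
python3 -m inch '[{"xyz":[0,0,-9],"turn":6.7,"claw":100},{"xyz":[0,0,-9],"turn":6.7,"claw":100},{"xyz":[0,0,-9],"turn":6.7,"claw":100},{"xyz":[0,0,-9],"turn":6.76,"claw":100},{"xyz":[15,-33,0],"turn":0,"claw":100},{"xyz":[15,-33,0],"turn":0,"claw":100},{"xyz":[15,-33,0],"turn":0,"claw":100},{"xyz":[15,-33,0],"turn":0,"claw":100},{"xyz":[15,-33,0],"turn":0,"claw":100},{"xyz":[15,-33,0],"turn":0,"claw":100},{"xyz":[15,-33,0],"turn":0,"claw":100},{"xyz":[15,-33,0],"turn":0,"claw":100},{"xyz":[15,-33,0],"turn":0,"claw":100},{"xyz":[15,-33,0],"turn":0,"claw":100},{"xyz":[15,-33,0],"turn":0,"claw":100},{"xyz":[15,-33,0],"turn":0,"claw":100},{"xyz":[15,-33,0],"turn":0,"claw":100}]' 25
python3 -c "from h import *;togo(.589,.046,.24)"
```

```text
time: 1.52
eef_pos: [0.4888, -0.149, 0.2411]
tcp_rot: [1.0, -0.0, -0.0, -0.0]
wrist_force: [1.0, -0.9, -0.6]
grip_width: 0.0942
finger_force: 0.0
tool mm [ 100.1 -195.     1.1] turn -0.01 pos [ 0.4888 -0.149   0.2411] F [ 1.  -0.9 -0.6] w 0.0942 f 0.0 t 1.52 q6 1.05
```

```bash
python3 -m inch '[{"xyz":[16,-31,0],"turn":0,"claw":100},{"xyz":[16,-31,0],"turn":0,"claw":100},{"xyz":[16,-31,0],"turn":0,"claw":100},{"xyz":[16,-31,0],"turn":0,"claw":100},{"xyz":[16,-31,0],"turn":0,"claw":100},{"xyz":[12,-25,0],"turn":0,"claw":100},{"xyz":[8,-15,0],"turn":0,"claw":100},{"xyz":[0,0,0],"turn":0,"claw":100},{"xyz":[0,0,0],"turn":0,"claw":100}]'
python3 - <<'E'
from h import *
from bench import optics
togo(.589,.046,.24)
for n in("top","side"):
    c=optics.camera(n); np.savez(n+"1.npz",**c)
T,S=load("top1"),load("side1")
cv2.imwrite("pics/r1.png",np.hstack([T["image"][120:330,200:440],S["image"][100:310,200:440]])[:,:,::-1])
E
```

```text
time: 2.27
eef_pos: [0.5884, 0.0446, 0.2408]
tcp_rot: [1.0, 0.001, -0.001, 0.0]
wrist_force: [-0.5, 0.4, 0.8]
grip_width: 0.0941
finger_force: 0.0
tool mm [ 0.6 -1.4  0.8] turn 0.09 pos [0.5884 0.0446 0.2408] F [-0.5  0.4  0.8] w 0.0941 f 0.0 t 2.27 q6 1.45
```

View pics/r1.png

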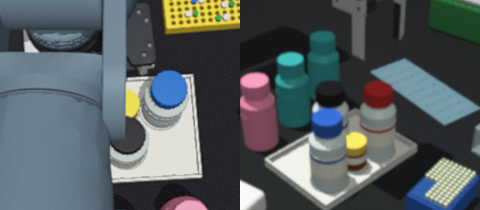

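The side view shows the fingertips at crop (355,60) and (400,40), centred over the red cap at (378,95). Now I descend and grip.

```bash
python3 -m inch '[{"xyz":[0,-1,20],"turn":0,"claw":100},{"xyz":[0,0,25],"turn":0,"claw":100},{"xyz":[0,0,25],"turn":0,"claw":100},{"xyz":[0,0,25],"turn":0,"claw":100},{"xyz":[0,0,15],"turn":0,"claw":100},{"xyz":[0,0,10],"turn":0,"claw":100},{"xyz":[0,0,0],"turn":0,"claw":70},{"xyz":[0,0,0],"turn":0,"claw":60},{"xyz":[0,0,0],"turn":0,"claw":50},{"xyz":[0,0,0],"turn":0,"claw":40},{"xyz":[0,0,0],"turn":0,"claw":40},{"xyz":[0,0,0],"turn":0,"claw":40}]' 25
python3 -c "from h import *;togo(.518,.294,.2)"
```

```text
time: 3.37
eef_pos: [0.5892, 0.0451, 0.1224]
tcp_rot: [1.0, 0.0, 0.001, 0.0]
wrist_force: [0.4, 1.9, 1.5]
grip_width: 0.057
finger_force: 0.5
tool mm [ -71.2 -248.9  -77.6] turn 0.0 pos [0.5892 0.0451 0.1224] F [0.4 1.9 1.5] w 0.057 f 0.5 t 3.37 q6 1.46
```

```bash
python3 -m inch '[{"xyz":[0,0,0],"turn":0,"claw":30},{"xyz":[0,0,0],"turn":0,"claw":30},{"xyz":[0,0,0],"turn":0,"claw":30},{"xyz":[0,0,-5],"turn":0,"claw":30},{"xyz":[0,0,-10],"turn":0,"claw":30},{"xyz":[0,0,-20],"turn":0,"claw":30},{"xyz":[0,0,-15],"turn":0,"claw":30},{"xyz":[0,0,-5],"turn":0,"claw":30}]' 25
python3 -c "from h import *;togo(.518,.294,.18)"
```

```text
time: 4.03
eef_pos: [0.5897, 0.0448, 0.179]
tcp_rot: [1.0, 0.0, 0.002, 0.0]
wrist_force: [0.7, 0.2, -3.3]
grip_width: 0.0535
finger_force: 25.0
tool mm [ -71.7 -249.2   -1. ] turn 0.0 pos [0.5897 0.0448 0.179 ] F [ 0.7  0.2 -3.3] w 0.0535 f 25.0 t 4.03 q6 1.46
```

```bash
python3 -m inch '[{"xyz":[-2,-7,0],"turn":0,"claw":30},{"xyz":[-4,-14,0],"turn":0,"claw":30},{"xyz":[-6,-21,0],"turn":0,"claw":30},{"xyz":[-8,-28,0],"turn":0,"claw":30},{"xyz":[-8,-28,0],"turn":0,"claw":30},{"xyz":[-8,-28,0],"turn":0,"claw":30},{"xyz":[-8,-28,0],"turn":0,"claw":30},{"xyz":[-8,-28,0],"turn":0,"claw":30},{"xyz":[-8,-25,0],"turn":0,"claw":30},{"xyz":[-6,-21,0],"turn":0,"claw":30},{"xyz":[-4,-14,0],"turn":0,"claw":30},{"xyz":[-2,-7,0],"turn":0,"claw":30},{"xyz":[0,0,15],"turn":0,"claw":30},{"xyz":[0,0,15],"turn":0,"claw":30},{"xyz":[0,0,12],"turn":0,"claw":30},{"xyz":[0,0,8],"turn":0,"claw":30},{"xyz":[0,0,4],"turn":0,"claw":30},{"xyz":[0,0,0],"turn":0,"claw":30}]'
python3 -c "from h import *;togo(.518,.294,.1215)"
```

```text
time: 5.53
eef_pos: [0.5166, 0.294, 0.122]
tcp_rot: [1.0, -0.0, -0.0, 0.0]
wrist_force: [-1.0, -1.2, -4.5]
grip_width: 0.0535
finger_force: 25.0
tool mm [ 1.4 -0.   0.5] turn -0.01 pos [0.5166 0.294  0.122 ] F [-1.  -1.2 -4.5] w 0.0535 f 25.0 t 5.53 q6 1.9
```

```bash
python3 -m inch '[{"xyz":[0,0,1],"turn":0,"claw":30},{"xyz":[0,0,0.5],"turn":0,"claw":30},{"xyz":[0,0,0],"turn":0,"claw":60},{"xyz":[0,0,0],"turn":0,"claw":80},{"xyz":[0,0,0],"turn":0,"claw":100},{"xyz":[0,0,0],"turn":0,"claw":100},{"xyz":[0,0,0],"turn":0,"claw":100},{"xyz":[0,0,-10],"turn":0,"claw":100},{"xyz":[0,0,-20],"turn":0,"claw":100},{"xyz":[0,0,-30],"turn":0,"claw":100},{"xyz":[0,0,-30],"turn":0,"claw":100},{"xyz":[0,0,-30],"turn":0,"claw":100}]'
python3 - <<'E'
from h import *
from bench import optics
togo(.521,-.0155,.24)
c=optics.camera("side"); np.savez("side2.npz",**c); cv2.imwrite("pics/s2.png",c["image"][90:310,200:480,::-1])
E
```

```text
time: 6.53
eef_pos: [0.5165, 0.2941, 0.2431]
tcp_rot: [1.0, 0.0, 0.0, -0.0]
wrist_force: [-0.1, -0.6, 0.1]
grip_width: 0.0938
finger_force: 0.0
tool mm [  4.4 309.6   3.1] turn 0.01 pos [0.5165 0.2941 0.2431] F [-0.1 -0.6  0.1] w 0.0938 f 0.0 t 6.53 q6 1.9
```

View pics/s2.png

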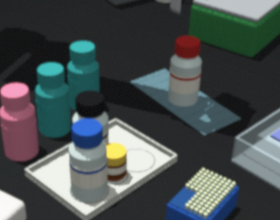

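Red stands upright at the middle of the mat, crop (185,75). Next is black.

```bash
python3 -m inch '[{"xyz":[0,15,0],"turn":0,"claw":100},{"xyz":[1,30,0],"turn":0,"claw":100},{"xyz":[1,38,0],"turn":0,"claw":100},{"xyz":[1,38,0],"turn":0,"claw":100},{"xyz":[1,38,0],"turn":0,"claw":100},{"xyz":[0,38,0],"turn":0,"claw":100},{"xyz":[0,38,0],"turn":0,"claw":100},{"xyz":[0,35,0],"turn":0,"claw":100},{"xyz":[0,25,0],"turn":0,"claw":100},{"xyz":[0,15,3],"turn":0,"claw":100},{"xyz":[0,0,20],"turn":0,"claw":100},{"xyz":[0,0,25],"turn":0,"claw":100},{"xyz":[0,0,25],"turn":0,"claw":100},{"xyz":[0,0,25],"turn":0,"claw":100},{"xyz":[0,0,15],"turn":0,"claw":100},{"xyz":[0,0,8],"turn":0,"claw":100},{"xyz":[0,0,0],"turn":0,"claw":70},{"xyz":[0,0,0],"turn":0,"claw":60},{"xyz":[0,0,0],"turn":0,"claw":50}]'
python3 -c "from h import *;togo(.521,-.0155,.1224)"
```

```text
time: 8.17
eef_pos: [0.5215, -0.0163, 0.1213]
tcp_rot: [1.0, -0.0, 0.001, 0.0]
wrist_force: [0.1, -0.3, 0.7]
grip_width: 0.0774
finger_force: 0.0
tool mm [-0.5 -0.8 -1.1] turn -0.01 pos [ 0.5215 -0.0163  0.1213] F [ 0.1 -0.3  0.7] w 0.0774 f 0.0 t 8.17 q6 1.32
```

```bash
python3 -m inch '[{"xyz":[0,0,0],"turn":0,"claw":45},{"xyz":[0,0,0],"turn":0,"claw":45},{"xyz":[0,0,0],"turn":0,"claw":40},{"xyz":[0,0,0],"turn":0,"claw":30},{"xyz":[0,0,0],"turn":0,"claw":30},{"xyz":[0,0,0],"turn":0,"claw":30},{"xyz":[0,0,0],"turn":0,"claw":30},{"xyz":[0,0,0],"turn":0,"claw":30},{"xyz":[0,0,-5],"turn":0,"claw":30},{"xyz":[0,0,-10],"turn":0,"claw":30},{"xyz":[0,0,-20],"turn":0,"claw":30},{"xyz":[0,0,-18],"turn":0,"claw":30},{"xyz":[0,0,-5],"turn":0,"claw":30}]' 25
python3 -c "from h import *;togo(.435,.312,.18)"
```

```text
time: 9.25
eef_pos: [0.5218, -0.0164, 0.1806]
tcp_rot: [1.0, 0.0, 0.002, 0.001]
wrist_force: [1.4, 0.0, -3.0]
grip_width: 0.0536
finger_force: 25.0
tool mm [ -86.8 -328.4    0.6] turn 0.0 pos [ 0.5218 -0.0164  0.1806] F [ 1.4  0.  -3. ] w 0.0536 f 25.0 t 9.25 q6 1.32
```

```bash
python3 -m inch '[{"xyz":[-5,-5,0],"turn":0,"claw":30},{"xyz":[-10,-12,0],"turn":0,"claw":30},{"xyz":[-12,-20,0],"turn":0,"claw":30},{"xyz":[-12,-28,0],"turn":0,"claw":30},{"xyz":[-12,-32,0],"turn":0,"claw":30},{"xyz":[-12,-32,0],"turn":0,"claw":30},{"xyz":[-10,-32,0],"turn":0,"claw":30},{"xyz":[-8,-32,0],"turn":0,"claw":30},{"xyz":[-6,-32,0],"turn":0,"claw":30},{"xyz":[0,-32,0],"turn":0,"claw":30},{"xyz":[0,-28,0],"turn":0,"claw":30},{"xyz":[0,-22,0],"turn":0,"claw":30},{"xyz":[0,-14,0],"turn":0,"claw":30},{"xyz":[0,-7,0],"turn":0,"claw":30},{"xyz":[0,0,15],"turn":0,"claw":30},{"xyz":[0,0,15],"turn":0,"claw":30},{"xyz":[0,0,14],"turn":0,"claw":30},{"xyz":[0,0,9],"turn":0,"claw":30},{"xyz":[0,0,4],"turn":0,"claw":30},{"xyz":[0,0,2],"turn":0,"claw":30}]'
python3 -c "from h import *;togo(.435,.312,.1203)"
```

```text
time: 10.92
eef_pos: [0.4333, 0.3117, 0.1196]
tcp_rot: [1.0, -0.0, -0.001, 0.0]
wrist_force: [-5.0, -2.5, 11.9]
grip_width: 0.0536
finger_force: 25.0
tool mm [ 1.7 -0.3 -0.7] turn -0.02 pos [0.4333 0.3117 0.1196] F [-5.  -2.5 11.9] w 0.0536 f 25.0 t 10.92 q6 1.98
```

```bash
python3 -m inch '[{"xyz":[0,0,-0.5],"turn":0,"claw":30},{"xyz":[0,0,0],"turn":0,"claw":60},{"xyz":[0,0,0],"turn":0,"claw":80},{"xyz":[0,0,0],"turn":0,"claw":100},{"xyz":[0,0,0],"turn":0,"claw":100},{"xyz":[0,0,0],"turn":0,"claw":100},{"xyz":[0,0,-10],"turn":0,"claw":100},{"xyz":[0,0,-20],"turn":0,"claw":100},{"xyz":[0,0,-30],"turn":0,"claw":100},{"xyz":[0,0,-30],"turn":0,"claw":100},{"xyz":[0,0,-30],"turn":0,"claw":100},{"xyz":[13,36,0],"turn":0,"claw":100},{"xyz":[13,36,0],"turn":0,"claw":100},{"xyz":[13,36,0],"turn":0,"claw":100},{"xyz":[13,36,0],"turn":0,"claw":100},{"xyz":[13,36,0],"turn":0,"claw":100},{"xyz":[13,36,0],"turn":0,"claw":100},{"xyz":[13,36,0],"turn":0,"claw":100},{"xyz":[13,36,0],"turn":0,"claw":100},{"xyz":[13,36,0],"turn":0,"claw":100}]'
python3 -c "from h import *;togo(.583,-.0845,.24)"
```

```text
time: 12.58
eef_pos: [0.5512, -0.0139, 0.2406]
tcp_rot: [1.0, -0.0, 0.001, 0.0]
wrist_force: [0.0, 0.5, -0.0]
grip_width: 0.0938
finger_force: 0.0
tool mm [31.9 70.6  0.6] turn -0.02 pos [ 0.5512 -0.0139  0.2406] F [ 0.   0.5 -0. ] w 0.0938 f 0.0 t 12.58 q6 1.34
```

```bash
python3 -m inch '[{"xyz":[13,30,0],"turn":0,"claw":100},{"xyz":[12,25,0],"turn":0,"claw":100},{"xyz":[7,15,0],"turn":0,"claw":100},{"xyz":[0,0,20],"turn":0,"claw":100},{"xyz":[0,0,25],"turn":0,"claw":100},{"xyz":[0,0,25],"turn":0,"claw":100},{"xyz":[0,0,25],"turn":0,"claw":100},{"xyz":[0,0,15],"turn":0,"claw":100},{"xyz":[0,0,9],"turn":0,"claw":100},{"xyz":[0,0,0],"turn":0,"claw":70},{"xyz":[0,0,0],"turn":0,"claw":60},{"xyz":[0,0,0],"turn":0,"claw":50},{"xyz":[0,0,0],"turn":0,"claw":45},{"xyz":[0,0,0],"turn":0,"claw":45},{"xyz":[0,0,0],"turn":0,"claw":40},{"xyz":[0,0,0],"turn":0,"claw":30},{"xyz":[0,0,0],"turn":0,"claw":30},{"xyz":[0,0,0],"turn":0,"claw":30},{"xyz":[0,0,0],"turn":0,"claw":30},{"xyz":[0,0,0],"turn":0,"claw":30}]' 25
python3 -c "from h import *;togo(.601,.277,.22)"
```

```text
time: 14.25
eef_pos: [0.5833, -0.0824, 0.1213]
tcp_rot: [1.0, -0.0, 0.001, 0.001]
wrist_force: [0.6, -1.5, 5.6]
grip_width: 0.0537
finger_force: 25.0
tool mm [  17.7 -359.4  -98.7] turn -0.0 pos [ 0.5833 -0.0824  0.1213] F [ 0.6 -1.5  5.6] w 0.0537 f 25.0 t 14.25 q6 1.24
```

```bash
python3 -m inch '[{"xyz":[0,0,-5],"turn":0,"claw":30},{"xyz":[0,0,-12],"turn":0,"claw":30},{"xyz":[0,0,-22],"turn":0,"claw":30},{"xyz":[0,0,-28],"turn":0,"claw":30},{"xyz":[0,0,-20],"turn":0,"claw":30},{"xyz":[2,-6,-8],"turn":0,"claw":30},{"xyz":[2,-13,0],"turn":0,"claw":30},{"xyz":[3,-20,0],"turn":0,"claw":30},{"xyz":[3,-28,0],"turn":0,"claw":30},{"xyz":[3,-32,0],"turn":0,"claw":30},{"xyz":[3,-32,0],"turn":0,"claw":30},{"xyz":[3,-32,0],"turn":0,"claw":30},{"xyz":[3,-32,0],"turn":0,"claw":30},{"xyz":[0,-32,0],"turn":0,"claw":30},{"xyz":[0,-32,0],"turn":0,"claw":30},{"xyz":[0,-32,0],"turn":0,"claw":30},{"xyz":[0,-28,0],"turn":0,"claw":30},{"xyz":[0,-20,0],"turn":0,"claw":30},{"xyz":[0,-13,0],"turn":0,"claw":30},{"xyz":[0,-6,0],"turn":0,"claw":30}]'
python3 -c "from h import *;togo(.603,.277,.1203)"
```

```text
time: 15.92
eef_pos: [0.6028, 0.2785, 0.213]
tcp_rot: [1.0, 0.001, -0.002, 0.0]
wrist_force: [0.4, 0.5, -4.3]
grip_width: 0.0535
finger_force: 25.0
tool mm [ 0.2  1.5 92.7] turn 0.15 pos [0.6028 0.2785 0.213 ] F [ 0.4  0.5 -4.3] w 0.0535 f 25.0 t 15.92 q6 1.83
```

```bash
python3 -m inch '[{"xyz":[0,0,12],"turn":0,"claw":30},{"xyz":[0,0,20],"turn":0,"claw":30},{"xyz":[0,0,22],"turn":0,"claw":30},{"xyz":[0,0,18],"turn":0,"claw":30},{"xyz":[0,0,11],"turn":0,"claw":30},{"xyz":[0,0,6],"turn":0,"claw":30},{"xyz":[0,0,3],"turn":0,"claw":30},{"xyz":[0,0,1],"turn":0,"claw":30},{"xyz":[0,0,0],"turn":0,"claw":60},{"xyz":[0,0,0],"turn":0,"claw":80},{"xyz":[0,0,0],"turn":0,"claw":100},{"xyz":[0,0,0],"turn":0,"claw":100},{"xyz":[0,0,0],"turn":0,"claw":100},{"xyz":[0,0,-10],"turn":0,"claw":100},{"xyz":[0,0,-20],"turn":0,"claw":100},{"xyz":[0,0,-30],"turn":0,"claw":100},{"xyz":[0,0,-30],"turn":0,"claw":100},{"xyz":[0,0,-30],"turn":0,"claw":100}]'
python3 - <<'E'
from h import *
from bench import optics
togo(.584,-.0187,.1)
c=optics.camera("side"); np.savez("side3.npz",**c); d=optics.camera("top");np.savez("top3.npz",**d)
cv2.imwrite("pics/s3.png",np.hstack([c["image"][90:310,200:480],d["image"][100:320,100:380]])[:,:,::-1])
E
```

```text
time: 17.42
eef_pos: [0.6046, 0.2762, 0.2447]
tcp_rot: [1.0, 0.0, 0.0, -0.0]
wrist_force: [-0.8, 0.9, 0.0]
grip_width: 0.0939
finger_force: 0.0
tool mm [-20.6 294.9 144.7] turn 0.01 pos [0.6046 0.2762 0.2447] F [-0.8  0.9  0. ] w 0.0939 f 0.0 t 17.42 q6 1.83
```

View pics/s3.png

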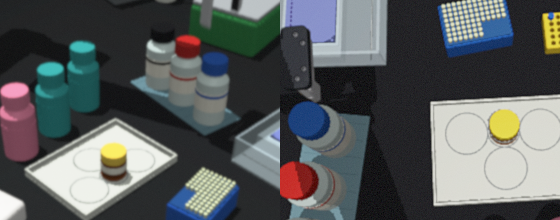

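All three bottles stand on the mat at side-crop (160,60), (185,70) and (212,85). The jar is alone at its seat, top-crop (504,123).

```bash
python3 -c "
from h import *
print(cap(load('top3'),'yellow',(324,223),.066,.025))"
python3 -m inch '[{"xyz":[-1,15,0],"turn":0,"claw":100},{"xyz":[-2,30,0],"turn":0,"claw":100},{"xyz":[-2,36,0],"turn":0,"claw":100},{"xyz":[-3,36,0],"turn":0,"claw":100},{"xyz":[-3,36,0],"turn":0,"claw":100},{"xyz":[-3,36,0],"turn":0,"claw":100},{"xyz":[-3,36,0],"turn":0,"claw":100},{"xyz":[-2,35,5],"turn":0,"claw":100},{"xyz":[-1,25,10],"turn":0,"claw":100},{"xyz":[-1,10,25],"turn":0,"claw":100},{"xyz":[0,0,30],"turn":0,"claw":100},{"xyz":[0,0,30],"turn":0,"claw":100},{"xyz":[0,0,20],"turn":0,"claw":100},{"xyz":[0,0,0],"turn":0,"claw":100}]'
python3 -c "from h import *;togo(.584,-.0187,.038)"
```

```text
(array([ 0.5829276 , -0.01814989]), np.float64(0.0006911296544713147))
time: 18.68
eef_pos: [0.5783, -0.0188, 0.1155]
tcp_rot: [1.0, -0.0, -0.006, -0.001]
wrist_force: [-0.8, -0.1, -0.1]
grip_width: 0.0941
finger_force: 0.0
tool mm [ 5.7 -0.1 77.5] turn -0.05 pos [ 0.5783 -0.0188  0.1155] F [-0.8 -0.1 -0.1] w 0.0941 f 0.0 t 18.68 q6 1.34
```

```bash
python3 -m inch '[{"xyz":[0,0,0],"turn":0,"claw":100},{"xyz":[0,0,0],"turn":0,"claw":100}]'
python3 -c "from h import *;togo(.584,-.0185,.038)"
```

```text
time: 18.85
eef_pos: [0.584, -0.0193, 0.1233]
tcp_rot: [1.0, -0.0, 0.0, 0.0]
wrist_force: [-0.4, -0.7, 0.8]
grip_width: 0.0939
finger_force: 0.0
tool mm [ 0.  -0.8 85.3] turn -0.01 pos [ 0.584  -0.0193  0.1233] F [-0.4 -0.7  0.8] w 0.0939 f 0.0 t 18.85 q6 1.34
```

```bash
python3 -m inch '[{"xyz":[0,-1,15],"turn":0,"claw":100},{"xyz":[0,0,20],"turn":0,"claw":100},{"xyz":[0,0,20],"turn":0,"claw":100},{"xyz":[0,0,15],"turn":0,"claw":100},{"xyz":[0,0,10],"turn":0,"claw":100},{"xyz":[0,0,5],"turn":0,"claw":80},{"xyz":[0,0,0],"turn":0,"claw":70},{"xyz":[0,0,0],"turn":0,"claw":60},{"xyz":[0,0,0],"turn":0,"claw":50},{"xyz":[0,0,0],"turn":0,"claw":45},{"xyz":[0,0,0],"turn":0,"claw":40},{"xyz":[0,0,0],"turn":0,"claw":40},{"xyz":[0,0,0],"turn":0,"claw":30},{"xyz":[0,0,0],"turn":0,"claw":30},{"xyz":[0,0,0],"turn":0,"claw":25},{"xyz":[0,0,0],"turn":0,"claw":25},{"xyz":[0,0,0],"turn":0,"claw":25},{"xyz":[0,0,0],"turn":0,"claw":25}]' 40
python3 -c "from h import *;togo(.474,-.309,.2,9.4)"
```

```text
time: 20.35
eef_pos: [0.5841, -0.0181, 0.0381]
tcp_rot: [1.0, 0.0, 0.0, 0.0]
wrist_force: [-1.2, -2.0, 5.6]
grip_width: 0.0502
finger_force: 40.0
tool mm [-110.2  290.9 -161.9] turn -9.39 pos [ 0.5841 -0.0181  0.0381] F [-1.2 -2.   5.6] w 0.0502 f 40.0 t 20.35 q6 1.35
```

```bash
python3 -m inch '[{"xyz":[0,0,-5],"turn":0,"claw":25},{"xyz":[0,0,-15],"turn":0,"claw":25},{"xyz":[0,0,-30],"turn":0,"claw":25},{"xyz":[0,0,-35],"turn":0,"claw":25},{"xyz":[0,0,-35],"turn":0,"claw":25},{"xyz":[-2,6,-27],"turn":0,"claw":25},{"xyz":[-5,14,-10],"turn":0,"claw":25},{"xyz":[-9,25,-5],"turn":0,"claw":25},{"xyz":[-12,32,0],"turn":0,"claw":25},{"xyz":[-12,32,0],"turn":0,"claw":25},{"xyz":[-12,32,0],"turn":0,"claw":25},{"xyz":[-12,32,0],"turn":0,"claw":25},{"xyz":[-12,32,0],"turn":0,"claw":25},{"xyz":[-12,32,0],"turn":0,"claw":25},{"xyz":[-10,25,0],"turn":0,"claw":25},{"xyz":[-8,19,0],"turn":0,"claw":25},{"xyz":[-4,10,0],"turn":-4.7,"claw":25},{"xyz":[0,0,0],"turn":-4.7,"claw":25},{"xyz":[0,0,0],"turn":0,"claw":25},{"xyz":[0,0,0],"turn":0,"claw":25}]'
python3 -c "from h import *;togo(.474,-.309,.15,9.4)"
```

```text
time: 22.02
eef_pos: [0.4733, -0.3084, 0.1987]
tcp_rot: [0.997, 0.081, -0.0, -0.001]
wrist_force: [-0.1, -1.0, -1.6]
grip_width: 0.0504
finger_force: 40.0
tool mm [ 0.6  0.7 48.7] turn -0.13 pos [ 0.4733 -0.3084  0.1987] F [-0.1 -1.  -1.6] w 0.0504 f 40.0 t 22.02 q6 0.63
```

```bash
python3 -m inch '[{"xyz":[0,0,15],"turn":0,"claw":25},{"xyz":[0,0,18],"turn":0,"claw":25},{"xyz":[0,0,12],"turn":0,"claw":25},{"xyz":[0,0,3],"turn":0,"claw":25},{"xyz":[0,0,0],"turn":0,"claw":25},{"xyz":[0,0,0],"turn":0,"claw":25}]'
python3 - <<'E'
from h import *
from bench import optics
togo(.474,-.309,.15,9.4)
c=optics.camera("side"); np.savez("side4.npz",**c); d=optics.camera("top");np.savez("top4.npz",**d)
cv2.imwrite("pics/s4.png",np.hstack([cv2.resize(c["image"][200:350,80:230],(400,400),interpolation=2),cv2.resize(d["image"][190:340,430:580],(400,400),interpolation=2)])[:,:,::-1])
E
```

```text
time: 22.52
eef_pos: [0.474, -0.3088, 0.1518]
tcp_rot: [0.997, 0.082, 0.0, 0.0]
wrist_force: [0.4, 1.4, -0.1]
grip_width: 0.0499
finger_force: 40.0
tool mm [-0.   0.2  1.8] turn -0.01 pos [ 0.474  -0.3088  0.1518] F [ 0.4  1.4 -0.1] w 0.0499 f 40.0 t 22.52 q6 0.63
```

View pics/s4.png

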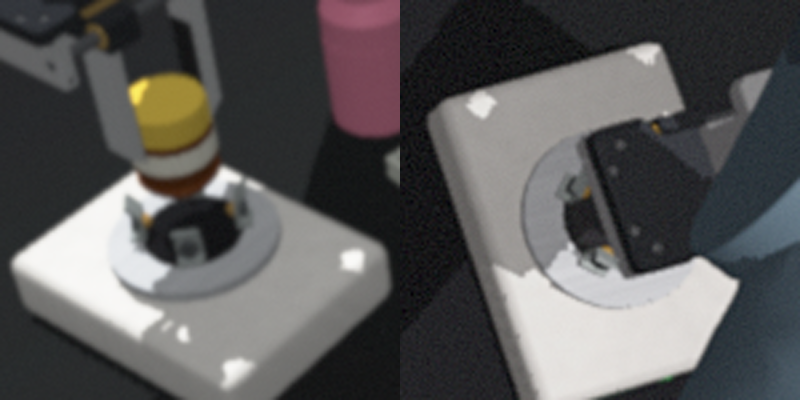

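In the side crop the jar hangs upright with its bottom centred at about (178,185), and the ring spans x 108-281, centred at 194. I'll check the offset numerically.

Run:
```python
from h import *
S,T=load("side4"),load("top4")
s=lambda u,x0,y0:((u[0]-x0)/.375,(u[1]-y0)/.375)
X=(.474,-.3088)
print("jar base/cap top in side crop",s(proj(S,(*X,.118)),80,200),s(proj(S,(*X,.178)),80,200))
for z in(.066,.07,.074): 
  print(z,"clip side crop",s(proj(S,(*X,z)),80,200),"top crop",s(proj(T,(*X,z)),430,190), "dx:",s(proj(S,(X[0]+.005,X[1],z)),80,200),"dy:",s(proj(S,(X[0],X[1]+.005,z)),80,200))
c=S["image"]; 
def ell(img,x0,y0,r):
    import cv2
# yellow cap in side view
k=blob(mask(S,"yellow"),(146,242),30); print("cap px crop",s(k.min(0),80,200),s(k.max(0),80,200))
print("cap fit side",cap(S,"yellow",(146,242),.1797,.025))
```

```text
jar base/cap top in side crop (np.float64(176.64716294248888), np.float64(173.1595873760654)) (np.float64(159.12029899160825), np.float64(97.7637866777327))
0.066 clip side crop (np.float64(190.7964254493082), np.float64(234.02586550672672)) top crop (np.float64(213.4811502618727), np.float64(217.18373411992388)) dx: (np.float64(195.31639083234685), np.float64(237.6041911304081)) dy: (np.float64(197.24934322145023), np.float64(230.1965900789804))
0.07 clip side crop (np.float64(189.7400568506188), np.float64(229.48165517029793)) top crop (np.float64(215.89978224828096), np.float64(216.30094397124458)) dx: (np.float64(194.26836195543683), np.float64(233.05683858904362)) dy: (np.float64(196.21176856744106), np.float64(225.65596675115708))
0.074 clip side crop (np.float64(188.67849330075205), np.float64(224.91509756714277)) top crop (np.float64(218.34100090534835), np.float64(215.40990978607655)) dx: (np.float64(193.21516556185884), np.float64(228.4870644135326)) dy: (np.float64(195.1691059660086), np.float64(221.09307760113856))
cap px crop (np.float64(130.66666666666666), np.float64(74.66666666666667)) (np.float64(208.0), np.float64(146.66666666666666))
cap fit side (array([ 0.47813577, -0.30915266]), np.float64(0.002378197091179047))
```

Ring and jar show the same small bias in the side view, so the alignment is good to about 2 mm. I'll lower with force checks.

```bash
python3 -m inch '[{"xyz":[0,-0.8,8],"turn":0,"claw":25},{"xyz":[0,0,8],"turn":0,"claw":25},{"xyz":[0,0,5],"turn":0,"claw":25},{"xyz":[0,0,4],"turn":0,"claw":25},{"xyz":[0,0,2],"turn":0,"claw":25},{"xyz":[0,0,0],"turn":0,"claw":25}]'
python3 -c "from h import *;togo(.474,-.308,.1081,9.4)"
```

```text
time: 23.12
eef_pos: [0.4732, -0.3078, 0.1236]
tcp_rot: [0.997, 0.082, -0.0, -0.001]
wrist_force: [0.2, -0.3, -1.9]
grip_width: 0.05
finger_force: 40.0
tool mm [ 0.8  0.4 15.5] turn -0.01 pos [ 0.4732 -0.3078  0.1236] F [ 0.2 -0.3 -1.9] w 0.05 f 40.0 t 23.12 q6 0.63
```

No contact yet, so it is entering cleanly. I'll continue to the ball stop.

```bash
python3 -m inch '[{"xyz":[0,0,2],"turn":0,"claw":25},{"xyz":[0,0,2],"turn":0,"claw":25},{"xyz":[0,0,1],"turn":0,"claw":25},{"xyz":[0,0,0],"turn":0,"claw":25}]'
python3 -c "from h import *;togo(.474,-.308,.1081,9.4)"
```

```text
time: 23.45
eef_pos: [0.4735, -0.308, 0.1193]
tcp_rot: [0.997, 0.082, -0.0, -0.0]
wrist_force: [-0.7, -0.1, -1.2]
grip_width: 0.0507
finger_force: 40.0
tool mm [ 0.5  0.  11.2] turn -0.0 pos [ 0.4735 -0.308   0.1193] F [-0.7 -0.1 -1.2] w 0.0507 f 40.0 t 23.45 q6 0.63
```

```bash
python3 -m inch '[{"xyz":[0,0,2],"turn":0,"claw":25},{"xyz":[0,0,2],"turn":0,"claw":25},{"xyz":[0,0,2],"turn":0,"claw":25},{"xyz":[0,0,0],"turn":0,"claw":25}]' 50
python3 -c "from h import *;togo(.474,-.308,.1081,9.4)"
```

```text
time: 23.78
eef_pos: [0.4741, -0.3086, 0.1145]
tcp_rot: [0.997, 0.082, 0.001, 0.001]
wrist_force: [-0.8, -0.2, 3.0]
grip_width: 0.0501
finger_force: 50.0
tool mm [ 0.  -0.6  6.4] turn 0.0 pos [ 0.4741 -0.3086  0.1145] F [-0.8 -0.2  3. ] w 0.0501 f 50.0 t 23.78 q6 0.63
```

```bash
python3 -m inch '[{"xyz":[0,0,2],"turn":0,"claw":25},{"xyz":[0,0,2],"turn":0,"claw":25},{"xyz":[0,0,2],"turn":0,"claw":25},{"xyz":[0,0,1],"turn":0,"claw":25},{"xyz":[0,0,0],"turn":0,"claw":25}]'
python3 -c "from h import *;togo(.474,-.308,.1081,9.4)"
```

```text
time: 24.2
eef_pos: [0.4735, -0.3081, 0.1081]
tcp_rot: [0.997, 0.082, -0.0, -0.0]
wrist_force: [-5.0, 4.3, 11.3]
grip_width: 0.0499
finger_force: 50.0
tool mm [ 0.5 -0.1 -0. ] turn 0.01 pos [ 0.4735 -0.3081  0.1081] F [-5.   4.3 11.3] w 0.0499 f 50.0 t 24.2 q6 0.63
```

```bash
python3 -m inch '[{"xyz":[0,0,1],"turn":0,"claw":25},{"xyz":[0,0,0.5],"turn":0,"claw":25},{"xyz":[0,0,0],"turn":0,"claw":25}]'
python3 -c "from h import *;togo(.474,-.308,.1081,9.4)"
```

```text
time: 24.45
eef_pos: [0.4736, -0.3082, 0.108]
tcp_rot: [0.997, 0.082, -0.001, -0.0]
wrist_force: [-9.2, 6.6, 19.4]
grip_width: 0.0505
finger_force: 50.0
tool mm [ 0.4 -0.1 -0.1] turn 0.03 pos [ 0.4736 -0.3082  0.108 ] F [-9.2  6.6 19.4] w 0.0505 f 50.0 t 24.45 q6 0.63
```

Floor contact is firm at exactly the home height (.108), so the jar is home. Now I release.

```bash
python3 -m inch '[{"xyz":[0,0,-1.5],"turn":0,"claw":25},{"xyz":[0,0,0],"turn":0,"claw":60},{"xyz":[0,0,0],"turn":0,"claw":70},{"xyz":[0,0,0],"turn":0,"claw":80},{"xyz":[0,0,0],"turn":0,"claw":90},{"xyz":[0,0,0],"turn":0,"claw":90},{"xyz":[0,0,0],"turn":0,"claw":90},{"xyz":[0,0,-5],"turn":0,"claw":90},{"xyz":[0,0,-15],"turn":0,"claw":90},{"xyz":[0,0,-25],"turn":0,"claw":90},{"xyz":[0,0,-35],"turn":0,"claw":100},{"xyz":[0,0,-35],"turn":0,"claw":100},{"xyz":[0,0,-18],"turn":0,"claw":100},{"xyz":[-4,-25,0],"turn":4.7,"claw":100},{"xyz":[4,-35,0],"turn":4.7,"claw":100},{"xyz":[4,-38,0],"turn":0,"claw":100},{"xyz":[4,-38,0],"turn":0,"claw":100},{"xyz":[4,-38,0],"turn":0,"claw":100}]'
python3 - <<'E'
from h import *
from bench import optics
togo(.6035,.2765,.24)
c=optics.camera("side"); np.savez("side5.npz",**c); d=optics.camera("top");np.savez("top5.npz",**d)
print(cap(d,"yellow",proj(d,(.474,-.308,.136)),.136,.025), "nominal px",proj(d,(.474,-.308,.136)))
cv2.imwrite("pics/s5.png",np.hstack([cv2.resize(c["image"][200:350,80:230],(400,400),interpolation=2),cv2.resize(d["image"][190:340,430:580],(400,400),interpolation=2)])[:,:,::-1])
E
```

```text
time: 25.95
eef_pos: [0.4785, -0.1334, 0.24]
tcp_rot: [1.0, -0.001, 0.0, 0.0]
wrist_force: [0.2, 0.5, 0.4]
grip_width: 0.0941
finger_force: 0.0
tool mm [ 124.6 -410.1   -0. ] turn -0.06 pos [ 0.4785 -0.1334  0.24  ] F [0.2 0.5 0.4] w 0.0941 f 0.0 t 25.95 q6 1.07
(array([ 0.4650267 , -0.26026617]), np.float64(0.0006491056960914404)) nominal px [526.71598678 265.22776929]
```

View pics/s5.png

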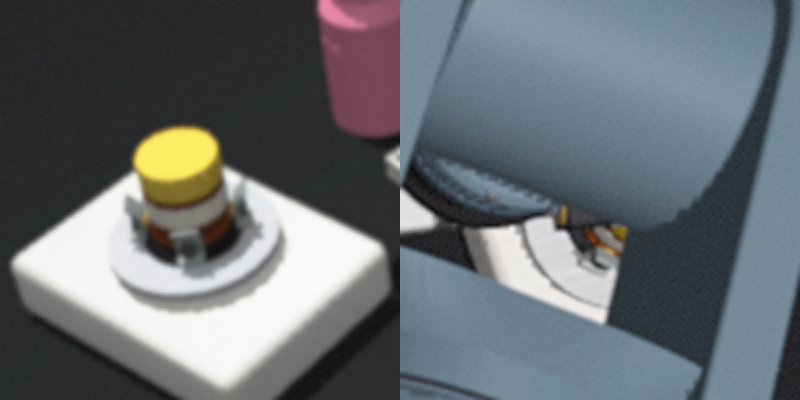

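The side crop shows the jar upright in the clip with its cap at (178,153). I'll confirm its height with an unobstructed view once I'm over the mat, before touching the bottles.

```bash
python3 -m inch '[{"xyz":[12,-37,0],"turn":0,"claw":100},{"xyz":[12,-37,0],"turn":0,"claw":100},{"xyz":[12,-37,0],"turn":0,"claw":100},{"xyz":[12,-37,0],"turn":0,"claw":100},{"xyz":[12,-37,0],"turn":0,"claw":100},{"xyz":[12,-37,0],"turn":0,"claw":100},{"xyz":[12,-37,0],"turn":0,"claw":100},{"xyz":[12,-37,0],"turn":0,"claw":100},{"xyz":[12,-37,0],"turn":0,"claw":100},{"xyz":[9,-35,0],"turn":0,"claw":100},{"xyz":[5,-27,0],"turn":0,"claw":100},{"xyz":[2,-15,0],"turn":0,"claw":100},{"xyz":[0,0,0],"turn":0,"claw":100}]' 25
python3 - <<'E'
from h import *
from bench import optics
togo(.6035,.2765,.24)
c=optics.camera("side"); d=optics.camera("top")
for n,v,x in(("S",c,(146,260)),("T",d,(526,265))):
  k=blob(mask(v,"yellow"),x,30); print(n,k.min(0),k.max(0))
  for z in(.136,.139,.147): 
    print(z,cap(v,"yellow",x,z,.025), proj(v,(.474,-.308,z)))
cv2.imwrite("pics/s6.png",cv2.resize(d["image"][200:330,440:590],(450,390),interpolation=2)[:,:,::-1])
E
```

```text
time: 27.13
eef_pos: [0.6029, 0.2768, 0.2392]
tcp_rot: [1.0, 0.001, -0.0, -0.0]
wrist_force: [-0.3, -0.5, 0.1]
grip_width: 0.0942
finger_force: 0.0
tool mm [ 0.6  0.4 -0.8] turn 0.15 pos [0.6029 0.2768 0.2392] F [-0.3 -0.5  0.1] w 0.0942 f 0.0 t 27.13 q6 1.83
S [130 247] [162 276]
0.136 (array([ 0.47587656, -0.3075607 ]), np.float64(0.0005016139536082803)) [144.73273629 256.45468764]
0.139 (array([ 0.47943145, -0.30935826]), np.float64(0.0004672452947000673)) [144.4095679  255.06069443]
0.147 (array([ 0.48891456, -0.31415421]), np.float64(0.0004405163406369662)) [143.54168739 251.31707474]
T [506 249] [542 282]
0.136 (array([ 0.47444876, -0.30471644]), np.float64(0.0006354571110865932)) [526.71598678 265.22776929]
0.139 (array([ 0.47411878, -0.30333856]), np.float64(0.0006840939225693978)) [527.51867367 264.93428009]
0.147 (array([ 0.47323806, -0.29966219]), np.float64(0.0008137546434973338)) [529.68921848 264.14065623]
```

View pics/s6.png

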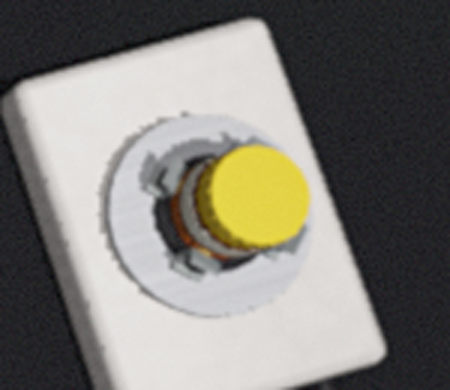

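The jar is home, since both views agree on a cap top at 0.136, and it was let go while the bottles were on the mat. Now I return blue.

```bash
python3 -m inch '[{"xyz":[0.5,0,20],"turn":0,"claw":100},{"xyz":[0,0,25],"turn":0,"claw":100},{"xyz":[0,0,25],"turn":0,"claw":100},{"xyz":[0,0,25],"turn":0,"claw":100},{"xyz":[0,0,15],"turn":0,"claw":100},{"xyz":[0,0,8],"turn":0,"claw":100},{"xyz":[0,0,0],"turn":0,"claw":70},{"xyz":[0,0,0],"turn":0,"claw":60},{"xyz":[0,0,0],"turn":0,"claw":50},{"xyz":[0,0,0],"turn":0,"claw":45},{"xyz":[0,0,0],"turn":0,"claw":45},{"xyz":[0,0,0],"turn":0,"claw":40},{"xyz":[0,0,0],"turn":0,"claw":30},{"xyz":[0,0,0],"turn":0,"claw":30},{"xyz":[0,0,0],"turn":0,"claw":30},{"xyz":[0,0,0],"turn":0,"claw":30},{"xyz":[0,0,-5],"turn":0,"claw":30},{"xyz":[0,0,-15],"turn":0,"claw":30},{"xyz":[0,0,-25],"turn":0,"claw":30},{"xyz":[0,0,-15],"turn":0,"claw":30}]' 25
python3 -c "from h import *;togo(.583,-.0835,.18)"
```

```text
time: 28.9
eef_pos: [0.603, 0.2754, 0.183]
tcp_rot: [1.0, 0.0, -0.0, -0.0]
wrist_force: [0.8, 1.2, -2.8]
grip_width: 0.0538
finger_force: 25.0
tool mm [-20.1 358.9   3. ] turn 0.01 pos [0.603  0.2754 0.183 ] F [ 0.8  1.2 -2.8] w 0.0538 f 25.0 t 28.9 q6 1.83
```

```bash
python3 -m inch '[{"xyz":[0,7,0],"turn":0,"claw":30},{"xyz":[0,14,0],"turn":0,"claw":30},{"xyz":[0,22,0],"turn":0,"claw":30},{"xyz":[0,30,0],"turn":0,"claw":30},{"xyz":[-2,34,0],"turn":0,"claw":30},{"xyz":[-3,34,0],"turn":0,"claw":30},{"xyz":[-3,34,0],"turn":0,"claw":30},{"xyz":[-3,34,0],"turn":0,"claw":30},{"xyz":[-3,34,0],"turn":0,"claw":30},{"xyz":[-3,34,0],"turn":0,"claw":30},{"xyz":[-3,30,0],"turn":0,"claw":30},{"xyz":[0,24,0],"turn":0,"claw":30},{"xyz":[0,16,0],"turn":0,"claw":30},{"xyz":[0,9,0],"turn":0,"claw":30},{"xyz":[0,3,0],"turn":0,"claw":30},{"xyz":[0,0,15],"turn":0,"claw":30},{"xyz":[0,0,18],"turn":0,"claw":30},{"xyz":[0,0,14],"turn":0,"claw":30},{"xyz":[0,0,7],"turn":0,"claw":30},{"xyz":[0,0,3],"turn":0,"claw":30}]'
python3 -c "from h import *;togo(.583,-.0835,.122)"
```

```text
time: 30.57
eef_pos: [0.582, -0.0828, 0.1233]
tcp_rot: [1.0, 0.0, -0.002, -0.001]
wrist_force: [-4.9, 1.9, 5.7]
grip_width: 0.0538
finger_force: 25.0
tool mm [1.  0.7 1.3] turn 0.05 pos [ 0.582  -0.0828  0.1233] F [-4.9  1.9  5.7] w 0.0538 f 25.0 t 30.57 q6 1.24
```

```bash
python3 -m inch '[{"xyz":[0,0,0],"turn":0,"claw":30},{"xyz":[0,0,0],"turn":0,"claw":60},{"xyz":[0,0,0],"turn":0,"claw":80},{"xyz":[0,0,0],"turn":0,"claw":100},{"xyz":[0,0,0],"turn":0,"claw":100},{"xyz":[0,0,0],"turn":0,"claw":100},{"xyz":[0,0,-10],"turn":0,"claw":100},{"xyz":[0,0,-20],"turn":0,"claw":100},{"xyz":[0,0,-30],"turn":0,"claw":100},{"xyz":[0,0,-30],"turn":0,"claw":100},{"xyz":[0,0,-30],"turn":0,"claw":100},{"xyz":[-7,-38,0],"turn":0,"claw":100},{"xyz":[-7,-38,0],"turn":0,"claw":100},{"xyz":[-7,-38,0],"turn":0,"claw":100},{"xyz":[-7,-38,0],"turn":0,"claw":100},{"xyz":[-7,-38,0],"turn":0,"claw":100},{"xyz":[-7,-38,0],"turn":0,"claw":100},{"xyz":[-7,-38,0],"turn":0,"claw":100},{"xyz":[-7,-38,0],"turn":0,"claw":100},{"xyz":[-7,-30,0],"turn":0,"claw":100}]'
python3 -c "from h import *;togo(.5168,.294,.24)"
```

```text
time: 32.23
eef_pos: [0.5195, 0.2527, 0.2457]
tcp_rot: [1.0, 0.001, 0.001, -0.0]
wrist_force: [0.7, 0.2, -0.7]
grip_width: 0.0941
finger_force: 0.0
tool mm [ -2.7 -41.3   5.7] turn 0.07 pos [0.5195 0.2527 0.2457] F [ 0.7  0.2 -0.7] w 0.0941 f 0.0 t 32.23 q6 1.83
```

```bash
python3 -m inch '[{"xyz":[-3,-25,0],"turn":0,"claw":100},{"xyz":[0,-15,6],"turn":0,"claw":100},{"xyz":[0,0,20],"turn":0,"claw":100},{"xyz":[0,0,25],"turn":0,"claw":100},{"xyz":[0,0,25],"turn":0,"claw":100},{"xyz":[0,0,25],"turn":0,"claw":100},{"xyz":[0,0,15],"turn":0,"claw":100},{"xyz":[0,0,8],"turn":0,"claw":100},{"xyz":[0,0,0],"turn":0,"claw":70},{"xyz":[0,0,0],"turn":0,"claw":60},{"xyz":[0,0,0],"turn":0,"claw":50},{"xyz":[0,0,0],"turn":0,"claw":45},{"xyz":[0,0,0],"turn":0,"claw":45},{"xyz":[0,0,0],"turn":0,"claw":40},{"xyz":[0,0,0],"turn":0,"claw":30},{"xyz":[0,0,0],"turn":0,"claw":30},{"xyz":[0,0,0],"turn":0,"claw":30},{"xyz":[0,0,0],"turn":0,"claw":30}]' 25
python3 -c "from h import *;togo(.5895,.0455,.18)"
```

```text
time: 33.73
eef_pos: [0.5178, 0.2908, 0.1215]
tcp_rot: [1.0, -0.0, 0.001, -0.001]
wrist_force: [-0.3, 2.7, 4.7]
grip_width: 0.0541
finger_force: 25.0
tool mm [ 71.7 245.3 -58.5] turn -0.0 pos [0.5178 0.2908 0.1215] F [-0.3  2.7  4.7] w 0.0541 f 25.0 t 33.73 q6 1.89
```

```bash
python3 -m inch '[{"xyz":[0,0,-5],"turn":0,"claw":30},{"xyz":[0,0,-15],"turn":0,"claw":30},{"xyz":[0,0,-25],"turn":0,"claw":30},{"xyz":[0,0,-15],"turn":0,"claw":30},{"xyz":[0,8,0],"turn":0,"claw":30},{"xyz":[1,16,0],"turn":0,"claw":30},{"xyz":[3,24,0],"turn":0,"claw":30},{"xyz":[6,30,0],"turn":0,"claw":30},{"xyz":[9,32,0],"turn":0,"claw":30},{"xyz":[12,32,0],"turn":0,"claw":30},{"xyz":[12,32,0],"turn":0,"claw":30},{"xyz":[12,29,0],"turn":0,"claw":30},{"xyz":[9,22,0],"turn":0,"claw":30},{"xyz":[5,13,0],"turn":0,"claw":30},{"xyz":[2,6,0],"turn":0,"claw":30},{"xyz":[0,0,12],"turn":0,"claw":30},{"xyz":[0,0,15],"turn":0,"claw":30},{"xyz":[0,0,15],"turn":0,"claw":30},{"xyz":[0,0,10],"turn":0,"claw":30},{"xyz":[0,0,5],"turn":0,"claw":30}]' 25
python3 -c "from h import *;togo(.5895,.0455,.1225)"
```

```text
time: 35.4
eef_pos: [0.5869, 0.0484, 0.1221]
tcp_rot: [1.0, 0.001, -0.001, -0.001]
wrist_force: [-2.1, 5.1, 13.9]
grip_width: 0.0536
finger_force: 25.0
tool mm [ 2.6  2.9 -0.4] turn 0.06 pos [0.5869 0.0484 0.1221] F [-2.1  5.1 13.9] w 0.0536 f 25.0 t 35.4 q6 1.46
```

```bash
python3 -m inch '[{"xyz":[0,0,-0.5],"turn":0,"claw":30},{"xyz":[0,0,0],"turn":0,"claw":60},{"xyz":[0,0,0],"turn":0,"claw":80},{"xyz":[0,0,0],"turn":0,"claw":100},{"xyz":[0,0,0],"turn":0,"claw":100},{"xyz":[0,0,0],"turn":0,"claw":100},{"xyz":[0,0,-10],"turn":0,"claw":100},{"xyz":[0,0,-20],"turn":0,"claw":100},{"xyz":[0,0,-30],"turn":0,"claw":100},{"xyz":[0,0,-30],"turn":0,"claw":100},{"xyz":[0,0,-30],"turn":0,"claw":100},{"xyz":[-19,-33,0],"turn":0,"claw":100},{"xyz":[-19,-33,0],"turn":0,"claw":100},{"xyz":[-19,-33,0],"turn":0,"claw":100},{"xyz":[-19,-33,0],"turn":0,"claw":100},{"xyz":[-19,-33,0],"turn":0,"claw":100},{"xyz":[-19,-33,0],"turn":0,"claw":100},{"xyz":[-19,-33,0],"turn":0,"claw":100},{"xyz":[-15,-25,0],"turn":0,"claw":100},{"xyz":[-5,-8,0],"turn":0,"claw":100}]'
python3 -c "from h import *;togo(.4335,.3117,.24)"
```

```text
time: 37.07
eef_pos: [0.4333, 0.3129, 0.2451]
tcp_rot: [1.0, 0.002, 0.0, -0.001]
wrist_force: [0.7, -0.8, -0.4]
grip_width: 0.0939
finger_force: 0.0
tool mm [0.2 1.2 5.1] turn 0.22 pos [0.4333 0.3129 0.2451] F [ 0.7 -0.8 -0.4] w 0.0939 f 0.0 t 37.07 q6 1.98
```

```bash
python3 -m inch '[{"xyz":[0,0,6],"turn":0,"claw":100},{"xyz":[0,0,20],"turn":0,"claw":100},{"xyz":[0,0,25],"turn":0,"claw":100},{"xyz":[0,0,25],"turn":0,"claw":100},{"xyz":[0,0,25],"turn":0,"claw":100},{"xyz":[0,0,15],"turn":0,"claw":100},{"xyz":[0,0,8],"turn":0,"claw":100},{"xyz":[0,0,0],"turn":0,"claw":70},{"xyz":[0,0,0],"turn":0,"claw":60},{"xyz":[0,0,0],"turn":0,"claw":50},{"xyz":[0,0,0],"turn":0,"claw":45},{"xyz":[0,0,0],"turn":0,"claw":45},{"xyz":[0,0,0],"turn":0,"claw":40},{"xyz":[0,0,0],"turn":0,"claw":30},{"xyz":[0,0,0],"turn":0,"claw":30},{"xyz":[0,0,0],"turn":0,"claw":30},{"xyz":[0,0,0],"turn":0,"claw":30}]' 25
python3 -c "from h import *;togo(.5215,-.0163,.18)"
```

```text
time: 38.48
eef_pos: [0.4356, 0.3106, 0.1207]
tcp_rot: [1.0, 0.0, 0.001, -0.001]
wrist_force: [-0.8, 2.3, 4.6]
grip_width: 0.0538
finger_force: 25.0
tool mm [ 85.8 326.9 -59.3] turn 0.0 pos [0.4356 0.3106 0.1207] F [-0.8  2.3  4.6] w 0.0538 f 25.0 t 38.48 q6 1.98
```

```bash
python3 -m inch '[{"xyz":[0,0,-5],"turn":0,"claw":30},{"xyz":[0,0,-15],"turn":0,"claw":30},{"xyz":[0,0,-25],"turn":0,"claw":30},{"xyz":[0,0,-15],"turn":0,"claw":30},{"xyz":[1,8,0],"turn":0,"claw":30},{"xyz":[3,16,0],"turn":0,"claw":30},{"xyz":[6,24,0],"turn":0,"claw":30},{"xyz":[9,32,0],"turn":0,"claw":30},{"xyz":[9,34,0],"turn":0,"claw":30},{"xyz":[9,34,0],"turn":0,"claw":30},{"xyz":[9,34,0],"turn":0,"claw":30},{"xyz":[9,34,0],"turn":0,"claw":30},{"xyz":[8,32,0],"turn":0,"claw":30},{"xyz":[6,28,0],"turn":0,"claw":30},{"xyz":[6,22,0],"turn":0,"claw":30},{"xyz":[5,16,0],"turn":0,"claw":30},{"xyz":[4,9,0],"turn":0,"claw":30},{"xyz":[2,4,0],"turn":0,"claw":30},{"xyz":[0,0,0],"turn":0,"claw":30},{"xyz":[0,0,0],"turn":0,"claw":30}]' 25
python3 -c "from h import *;togo(.521,-.0163,.1217)"
```

```text
time: 40.15
eef_pos: [0.5205, -0.0163, 0.1792]
tcp_rot: [1.0, 0.0, -0.001, -0.0]
wrist_force: [-0.2, 0.2, -3.8]
grip_width: 0.0538
finger_force: 25.0
tool mm [ 0.5  0.  57.5] turn 0.03 pos [ 0.5205 -0.0163  0.1792] F [-0.2  0.2 -3.8] w 0.0538 f 25.0 t 40.15 q6 1.32
```

```bash
python3 -m inch '[{"xyz":[0,0,12],"turn":0,"claw":30},{"xyz":[0,0,16],"turn":0,"claw":30},{"xyz":[0,0,14],"turn":0,"claw":30},{"xyz":[0,0,9],"turn":0,"claw":30},{"xyz":[0,0,5],"turn":0,"claw":30},{"xyz":[0,0,2],"turn":0,"claw":30},{"xyz":[0,0,0],"turn":0,"claw":30},{"xyz":[0,0,0],"turn":0,"claw":60},{"xyz":[0,0,0],"turn":0,"claw":80},{"xyz":[0,0,0],"turn":0,"claw":100},{"xyz":[0,0,0],"turn":0,"claw":100},{"xyz":[0,0,0],"turn":0,"claw":100},{"xyz":[0,0,-10],"turn":0,"claw":100},{"xyz":[0,0,-20],"turn":0,"claw":100},{"xyz":[0,0,-30],"turn":0,"claw":100},{"xyz":[0,0,-30],"turn":0,"claw":100},{"xyz":[0,0,-30],"turn":0,"claw":100}]'
python3 -m inch '[{"xyz":[0,-30,-10],"turn":0,"claw":100},{"xyz":[0,-35,0],"turn":0,"claw":100},{"xyz":[0,-35,0],"turn":0,"claw":100},{"xyz":[0,-35,0],"turn":0,"claw":100},{"xyz":[0,-35,0],"turn":0,"claw":100},{"xyz":[0,-35,0],"turn":0,"claw":100},{"xyz":[0,-35,0],"turn":0,"claw":100},{"xyz":[0,-35,0],"turn":0,"claw":100},{"xyz":[0,-25,0],"turn":0,"claw":100},{"xyz":[0,0,0],"turn":0,"claw":100},{"xyz":[0,0,0],"turn":0,"claw":100}]'
python3 - <<'E'
from h import *
from bench import optics
c=optics.camera("side"); d=optics.camera("top"); T=load("top0")
for k,s in dict(red=(282,215),blue=(369,208)).items(): print(k,cap(T,k,s,.154,.027)[0],cap(d,k,s,.154,.027)[0])
print("tip/rack diff mean",[float(np.abs(d["image"][a:b,e:f].astype(int)-T["image"][a:b,e:f]).mean()) for a,b,e,f in((90,160,255,335),(100,155,360,495))])
h=lambda v:v[190:300,240:400]
cv2.imwrite("pics/fin.png",np.hstack([cv2.resize(h(T["image"]),(400,275)),cv2.resize(h(d["image"]),(400,275))])[:,:,::-1]); cv2.imwrite("pics/fin2.png",c["image"][:,:,::-1])
E
```

```text
time: 41.57
eef_pos: [0.521, -0.0169, 0.2441]
tcp_rot: [1.0, -0.0, 0.0, 0.0]
wrist_force: [-0.5, -1.1, 0.4]
grip_width: 0.0943
finger_force: 0.0
time: 42.48
eef_pos: [0.521, 0.2839, 0.2525]
tcp_rot: [1.0, 0.001, 0.0, 0.0]
wrist_force: [-0.3, -0.8, -0.4]
grip_width: 0.094
finger_force: 0.0
red [0.58733098 0.04667116] [0.58467902 0.04865798]
blue [ 0.58266527 -0.08369494] [ 0.58497129 -0.0826751 ]
tip/rack diff mean [3.223333333333333, 3.1972615039281704]
```

View pics/fin.png

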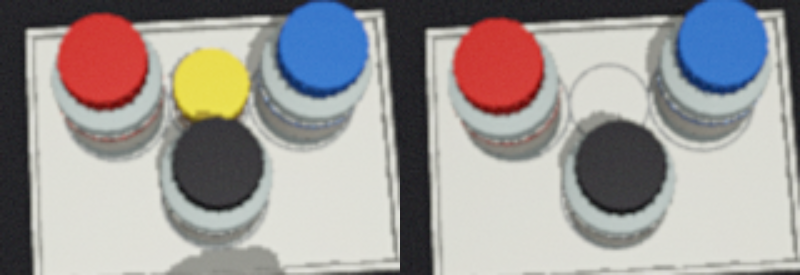

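View pics/fin2.png

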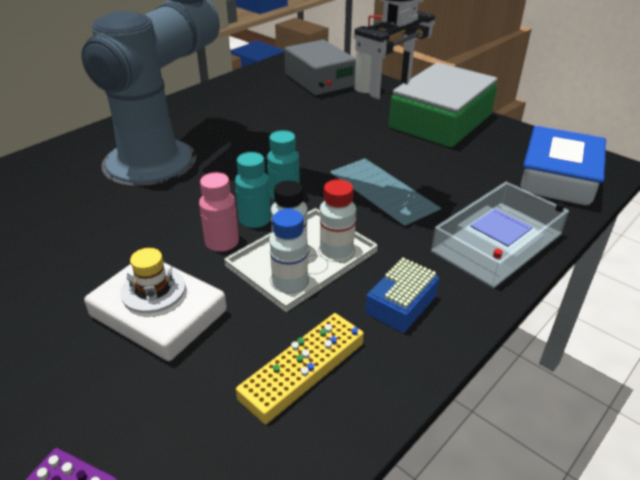

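The caps are at the same crop positions before and after: red about (100,62), blue (722,45) and black (620,165), all within about 4 mm. The jar sits upright in the clip at (148,270), and the rack and tip box are unmoved.

```bash
python3 -c "from bench import ticket; print(ticket.finish_job())"
```

```text
the job is handed in; nothing more can be done
None
```

I handed the job in at about 42 s of the 141 s allowed: the jar is clicked home in the mixer clip and let go, all three bottles are back upright within about 4 mm of their starting spots, and the tube rack and tip box did not move (the hand-in returned no verdict).

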